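Push the specimen pan between the outlet boxes to the stop rail

ROBOT

A 7-joint arm with a two-finger parallel gripper is mounted at the origin on the work surface. World frame = base frame: x ahead of the robot, y to its left, z up, the work surface at z = 0. Lengths are in m, angles in rad, forces in N, time in s.
With the tool pointing down it reaches from about 0.4 to 0.85 m from the base axis. Payload 6.9 kg.
Tool frame: the origin (TCP) lies at the very end of the fingers, on their centre line; the grasp point (between the pads) lies 19 mm behind it; x points along the fingers, y is the direction in which the jaws open and shut, and the axes are right-handed (so a half turn about x gives the same grasp; the last joint's range is limited). The gripper opens to 85 mm and grips with 20 to 120 N. Pads are 22 mm wide; open, the fingers measure 114 mm over their backs; the gripper's body (76 mm by 85 mm) begins 54 mm behind the grasp point. The pads swing forward as they close: fully open they stand 13 mm farther back than shut.
Start: joints at [-1.008, 0.507, -0.238, 1.5, 0.126, 1.149, -0.155], TCP at [0.276, 0.561, 0.231] pointing down, gripper open.
Joint ranges: [-3.08, 3.08], [-0.24, 2.05], [-1.43, 1.35], [0, 2.5], [-1.52, 4.66], [0.17, 1.96], [-2.89, 2.89]. Speed limits (rad/s): [2.39, 2.39, 3.14, 3.14, 3.14, 3.14, 3.14].

INTERFACE

Orientations are given as a unit quaternion [w, x, y, z].
In Python, from station import env, vision gives the robot as it stands.
- The arm moves only by the tool drive_tool, never from a script. Its arguments are lists of equal length, an entry for each row: "travel": the shift along the world's x, y, z in cm, a list of three; "spin": the turn about the world's z in rad; "fingers": the gripper's target within -1 to 1 (fully open at 1, half-way at 0, shut at -1). In form: {"travel": [[x, y, z], ...], "spin": [spin, ...], "fingers": [fingers, ...]}. A call has 1 to 10 rows; each row is the pose to reach, as a shift and turn from the pose commanded when the call began; what a row does not reach only later rows make up. A row lasts 1/12 s, in which the tool goes at most 41.7 mm and 7.16 degrees, less where a joint would pass 70% of its speed; a pose out of reach is approached as far as the arm can. A call with a gripper value outside its range is refused whole. The fingers move at their own pace and stop on an object; "newtons" is the grip in N (left out, the last holds). Time passes only in rows, so rows that repeat a pose let the fingers close. It gives the time, the measured TCP pose, the force and the opening at its end, in the units of the state.
- env.state(): the state, without advancing time (a new reading comes with each control period).
- vision.grab_frame(name): name is "scene" or "top" or "wrist"; returns the picture (400x640x3 uint8, blue, green, red); there is no depth.
- vision.get_calibration(name): a dict with "fx", "fy", "cx", "cy" (pixels), "R" (3x3) and "t" (3): a world point X has camera coordinates R X + t; the wrist camera has in their place "tool_from_camera" (4x4, takes a point from camera to tool coordinates, whose origin is the TCP and whose axes are the tool frame's). Camera axes: x right, y down, z forward; pixel columns grow to the right and rows downward; lengths in m; the calibration is good to about 2 mm. A picture is of the moment at which its call begins: read the wrist's pose just before it. get_calibration takes no time and is no camera call.
- env.finish_job(): hands the job in, once; it reports no verdict.
The state is a dict: "time": time; "qpos": joint angles; "joint_velocities": joint speeds; "joint_efforts": joint torques, N m; "eef_pos": TCP position; "tcp_rot": TCP orientation; "contact_force": force on the tool from outside, world axes, zero at the start; "wrist_torque": the same for the moment, N m; "width": finger opening in m.
Only numpy, scipy, OpenCV 4.12 (cv2) and the standard library are available. Lean on these libraries where they do the work, as an engineer would, in place of code of your own. Each camera call takes 0.05 s, during which the arm holds its last target. There are 200 camera calls.

TASK

Push the lidded dissecting pan along the bench, lengthways through the narrow gap between the two low outlet boxes, and on until its leading end rests squarely against the stop rail beyond. It only gets pushed with the fingers: keep it flat on the bench, never lifted or tipped. Leave the jar, the beaker and the slide box where they are, and take the hand away at the end.

Things in the scene. Friction and masses are not known exactly. Their poses are not given: they have to be found in the camera images.
- pan: closed aluminium dissecting pan under a flat clear lid (blue wax and a brown specimen inside), one loose rigid piece, 0.25 to 0.5 kg; 120 mm long (own x), 92 wide (y), 36 tall, upright walls. Origin: centre of the underside. Starts before the gap (negative bay x), off its centre line, turned up to 0.4 rad, its +x end towards the gap. Slides with plain friction, stops where left
- bay: fixed. Origin on the bench top in the middle of the gap; +x is the way the pan must go (roughly world +y, the robot's left), y across the gap, z up. The two grey outlet boxes with steel tops reach from x -27 to +27 mm and from |y| = 50 to 140 mm, 45 mm tall: the gap is 100 mm wide, 4 mm to spare each side of the pan. Beyond lie a flat dark mat (look only) and the stop rail
- rail (a point): middle of the stop rail's near face, on the bench top (bay x = +156 mm, y = 0). The rail is a fixed aluminium bar across the pan's way, 150 mm long (along bay y), 14 mm thick, 26 mm tall. A pan resting against it has its origin at bay x = +96 mm and its rear end at +36 mm
- jar: a small closed glass specimen jar, 56 mm in diameter, 85 mm tall, standing loose beside the bay; origin at the centre of its underside. A bystander
- beaker: an empty white plastic beaker, 52 mm in diameter, 65 mm tall, standing loose beside the bay; origin at the centre of its underside. A bystander
- slidebox: a closed light-wood box for microscope slides, 85 x 50 x 35 mm (own x, y, z), lying loose beside the bay; origin at the centre of its underside. A bystander

How it is judged:
On the way:
1. the pan lies in the gap between the outlet boxes, flat on the bench (x of pan in the frame of bay between -0.03 and 0.03 m and y of pan in the frame of bay between -0.008 and 0.008 m and height (world z) of pan below 0.006 m), for 0.05 s.
At the end, for the whole second after the job is handed in: the pan has gone through the gap and lies at rest flat on the bench, its leading end within 8 mm of the stop rail, within 25 mm of the bay's centre line and square to it within 0.1 rad; the jar, beaker and slide box are within 20 mm of where they were (x of pan in the frame of bay between 0.088 and 0.1 m and y of pan in the frame of bay between -0.025 and 0.025 m and angle between the x axis of pan and the x axis of bay, either way round below 0.1 rad and angle between pan's own z axis and vertical below 0.05 rad and height (world z) of pan below 0.004 m and linear speed of pan below 0.01 m/s and distance of each of jar, beaker, slidebox from where it was at the start of the episode below 0.02 m); the robot touches nothing.
It fails at once if the pan is lifted or tipped (height (world z) of pan above 0.012 m or angle between pan's own z axis and vertical above 0.15 rad).
It fails at once if the jar is disturbed (distance of jar from where it was at the start of the episode above 0.02 m).
It fails at once if the beaker is disturbed (distance of beaker from where it was at the start of the episode above 0.02 m).
It fails at once if the slidebox is disturbed (distance of slidebox from where it was at the start of the episode above 0.02 m).
It also fails if it takes over 72 s, if anything falls off the work surface, if the arm or the gripper's body presses on something with over 40 N, if the wrist force passes 120 N, or if a joint passes its speed limit or range.

## Working session

There is one attempt and no reset: what is moved stays moved. The work goes in short steps, Python scripts to look and compute and a tool call to move; the robot and the scene stay as the last step left them, time stands still between calls to the robot, and variables do not carry over. Pictures are saved under pics/ and viewed, about 8 in all and at most 12, crops included, and the job is handed in when it is done.

Besides the shell and the picture viewer there is one more tool, called after "Emit:" as a command line: name --pt "numbers of a row" for each row, then --argument value for the rest. drive_tool: Moves the arm, as the interface text tells. Its arguments: {"type":"object","properties":{"travel":{"type":"array"},"spin":{"type":"array"},"fingers":{"type":"array"},"newtons":{"type":"number"}},"required":["travel","spin","fingers"]}

```bash
mkdir -p pics; ls
python3 - <<'E'
from station import env, vision
import cv2
for n in("top","scene"):
    cv2.imwrite(f"pics/{n}0.png",vision.grab_frame(n)); print(n,vision.get_calibration(n))
print(env.state())
E
```

```text
pics
top {'fx': 418.3869940586691, 'fy': 418.3869940586691, 'cx': 318.563506964427, 'cy': 203.7999260823467, 'R': array([[ 2.53091326e-02, -9.99679203e-01,  9.68668162e-04],
       [-9.73014833e-01, -2.48563476e-02, -2.29399862e-01],
       [ 2.29350349e-01,  4.86338303e-03, -9.73331786e-01]]), 't': array([-0.02991092,  0.60714932,  0.74334156])}
scene {'fx': 370.1653067825194, 'fy': 370.1653067825194, 'cx': 317.62955223661316, 'cy': 199.66914230071148, 'R': array([[ 0.02586875,  0.9996518 ,  0.00520526],
       [ 0.64459227, -0.01270021, -0.76442103],
       [-0.76408874,  0.02312988, -0.64469636]]), 't': array([ 0.00417377, -0.35400898,  1.14792333])}
{'time': 0.1, 'qpos': array([-1.00853006,  0.50825181, -0.23752188,  1.50102044,  0.12570149,
        1.14888735, -0.15480001]), 'joint_velocities': array([-0.00072824, -0.00121818,  0.00019981, -0.0018255 ,  0.00131315,
        0.00044585, -0.00152324]), 'joint_efforts': array([-4.78779722e-03, -6.21837330e+01, -2.19442002e+00, -2.50207990e+01,
        1.25733926e-02,  7.86145945e-03, -8.68220866e-06]), 'eef_pos': array([0.27553146, 0.56049824, 0.23052176]), 'tcp_rot': array([ 0.6886305 ,  0.15954379,  0.68886118, -0.16063649]), 'contact_force': array([-0.23113228, -0.41779339,  0.07696433]), 'wrist_torque': array([0.04028319, 0.00522364, 0.03238024]), 'width': 0.0852390046315012}
```

View pics/top0.png

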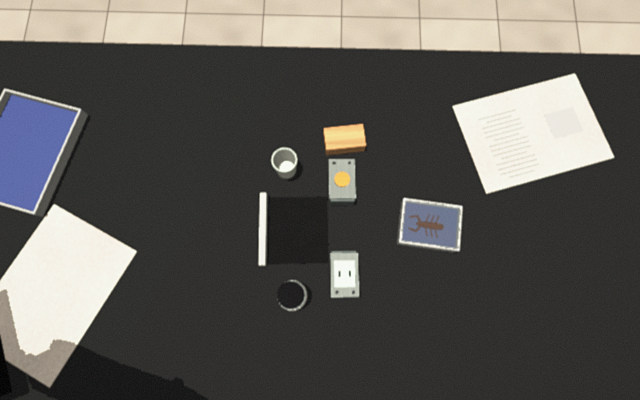

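View pics/scene0.png

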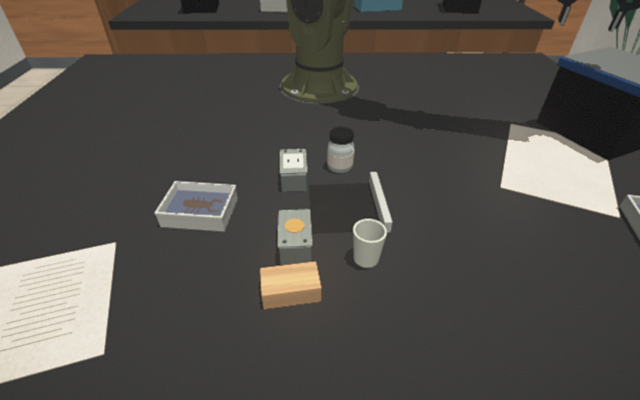

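The top view shows the pan at about (432,224), the outlet boxes at (342,180) and (344,275), and the rail at (263,229). The beaker is at (285,163), the jar at (292,295) and the slide box at (345,138). I'll fit poses by matching projected box silhouettes in both views.

```bash
cat > fit.py <<'E'
import numpy as np, cv2
from scipy.optimize import minimize
from station import env, vision
S=4
def proj(P,c):
    q=P@c["R"].T+c["t"]; return np.c_[c["fx"]*q[:,0]/q[:,2]+c["cx"], c["fy"]*q[:,1]/q[:,2]+c["cy"]]
def box(x0,x1,y0,y1,h): return np.array([[x,y,z] for x in(x0,x1) for y in(y0,y1) for z in(0,h)],float)
PAN=[box(-.06,.06,-.046,.046,.036)]
BAY=[box(-.027,.027,.05,.14,.045),box(-.027,.027,-.14,-.05,.045),box(.156,.170,-.075,.075,.026)]
def world(P,p):
    c,s=np.cos(p[2]),np.sin(p[2]); return P@np.array([[c,s,0],[-s,c,0],[0,0,1]])+[p[0],p[1],0]
def bright(img,th=62):
    m=(img.max(2)>th).astype(np.uint8); return m
def ink(img,boxes,p,c,pad=8):
    pts=np.vstack([proj(world(b,p),c) for b in boxes]); return pts
def render(boxes,p,c,shape):
    m=np.zeros((shape[0]*S,shape[1]*S),np.uint8)
    for b in boxes:
        h=cv2.convexHull(proj(world(b,p),c).astype(np.float32))
        cv2.fillConvexPoly(m,np.round(((h+.5)*S-.5)*16).astype(np.int32),255,shift=4)
    return cv2.resize(m,shape[1::-1],interpolation=cv2.INTER_AREA)/255.
def fit(img,boxes,p0,c,roi):
    # soft image: brightness over the bench, saturating
    g=img.max(2).astype(float); x0,y0,x1,y1=roi
    t=np.clip((g-48)/50,0,1)
    m=cv2.morphologyEx((t*255).astype(np.uint8),cv2.MORPH_CLOSE,np.ones((3,3)))/255.
    f=lambda d: ((render(boxes,np.array(p0)+d*[.01,.01,.1],c,g.shape)-m)[y0:y1,x0:x1]**2).sum()
    best=minimize(f,np.zeros(3),method="Nelder-Mead",options=dict(initial_simplex=[[0,0,0],[1.5,0,0],[0,1.5,0],[0,0,1]],xatol=.01,fatol=.05))
    return np.array(p0)+best.x*[.01,.01,.1],best.fun
def ray(u,v,z,c):
    d=c["R"].T@[(u-c["cx"])/c["fx"],(v-c["cy"])/c["fy"],1]; o=-c["R"].T@c["t"]; return o+d*(z-o[2])/d[2]
def overlay(img,sets,c,name,crop,k=4):
    x0,y0,x1,y1=crop; o=cv2.resize(img[y0:y1,x0:x1],None,fx=k,fy=k,interpolation=cv2.INTER_CUBIC)
    for boxes,p in sets:
        for b in boxes:
            h=cv2.convexHull(proj(world(b,p),c).astype(np.float32)); cv2.polylines(o,[np.int32((h-[x0,y0]+.5)*k)],True,(0,0,255),1)
    cv2.imwrite(name,o)
def inbay(p,b):
    c,s=np.cos(b[2]),np.sin(b[2]); d=np.array(p[:2])-b[:2]; return np.array([c*d[0]+s*d[1],-s*d[0]+c*d[1],p[2]-b[2]])
E
python3 - <<'E'
from fit import *
img=cv2.imread("pics/top0.png"); c=vision.get_calibration("top")
print("cam",-c["R"].T@c["t"])
b0=(ray(342,180,.045,c)+ray(344,275,.045,c))/2; p0=ray(432,224,.036,c)
roi_b=(225,150,375,310)
im2=img.copy()
for (u,v,r) in((285,163,22),(292,296,20)): cv2.circle(im2,(u,v),r,(0,0,0),-1)
cv2.fillPoly(im2,[np.int32([[318,120],[370,118],[370,153],[318,157]])],(0,0,0))
bay,e=fit(im2,BAY,[b0[0],b0[1],np.pi/2],c,roi_b); print("bay",bay,e)
pan,e=fit(img,PAN,[p0[0],p0[1],np.pi/2-.1],c,(385,185,480,265)); print("pan",pan,e)
print("pan in bay",inbay(pan,bay))
for n,uv,z in(("jar",(292,293),.085),("beaker",(285,160),.065),("slide",(345,137),.035)):
    w=ray(*uv,z,c); print(n,w,inbay([w[0],w[1],0],bay)[:2])
overlay(img,[(BAY,bay),(PAN,pan)],c,"pics/ov_top.png",(240,110,480,310),3)
s=cv2.imread("pics/scene0.png");cs=vision.get_calibration("scene")
overlay(s,[(BAY,bay),(PAN,pan)],cs,"pics/ov_scene.png",(150,120,410,310),3)
a=cv2.imread("pics/ov_top.png");b=cv2.imread("pics/ov_scene.png")
E
```

```text
cam [ 0.42103666 -0.01842497  0.86282691]
bay [ 0.5728146  -0.06323628  1.61233805] 257.90926566705116
pan [ 0.58259387 -0.24247643  1.45453462] 33.144529027297196
pan in bay [-0.17949164 -0.00232703 -0.15780343]
jar [0.43647965 0.02953494 0.085     ] [0.09835315 0.13236457]
beaker [0.69766648 0.05524128 0.065     ] [ 0.11319027 -0.12966451]
slide [ 0.76245858 -0.06644696  0.035     ] [-0.01108378 -0.18934703]
```

View pics/ov_top.png

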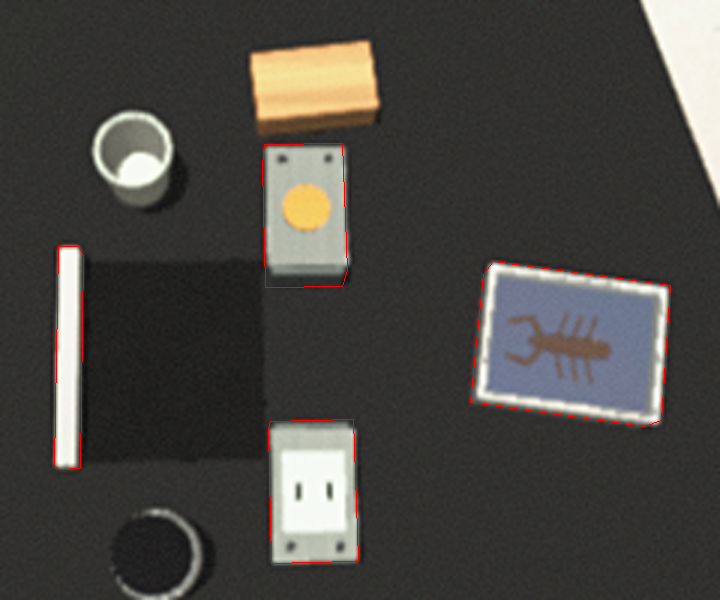

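View pics/ov_scene.png

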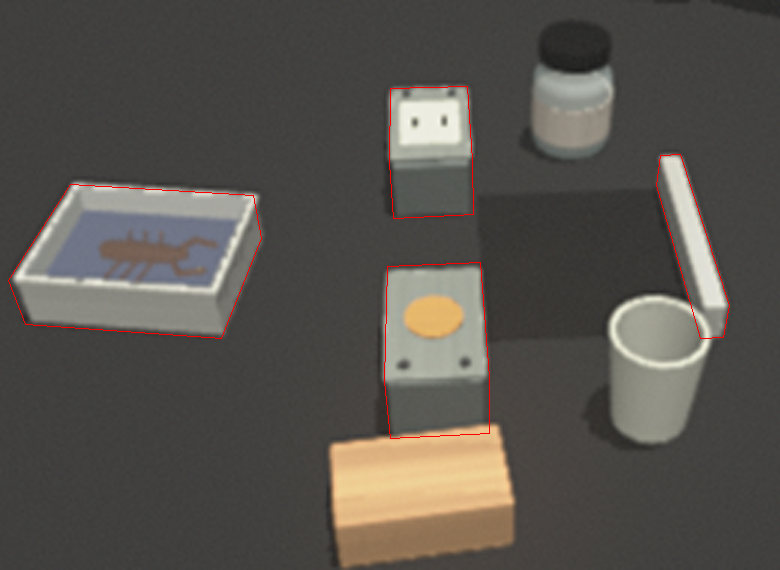

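Both overlays match well. In the bay frame the pan sits at (-179, -2) mm with yaw -0.158. Next I'll bring the hand round behind its rear end.

Emit:
drive_tool --pt "4 -4 0" --pt "7 -8 0" --pt "10 -12 0" --pt "13 -16 0" --pt "16 -20 0" --pt "18 -24 0" --pt "20 -28 0" --pt "22 -32 0" --pt "23 -36 0" --pt "24 -40 0" --spin '[-0.1,-0.2,-0.3,-0.4,-0.5,-0.6,-0.7,-0.8,-0.9,-1.0]' --fingers '[0.2,0.2,0.2,0.2,0.2,0.2,0.2,0.2,0.2,0.2]'

```text
time: 0.93
eef_pos: [0.4988, 0.2109, 0.231]
tcp_rot: [0.526, 0.472, 0.526, -0.472]
contact_force: [1.1, -0.6, 0.1]
width: 0.0512
```

Emit:
drive_tool --pt "1 -4 0" --pt "2 -8 0" --pt "3 -12 0" --pt "4 -16 0" --pt "5 -20 0" --pt "5.4 -24 0" --pt "5.5 -28 0" --pt "5.5 -32 0" --pt "5.5 -36 0" --pt "5.5 -40 0" --spin '[-0.1,-0.2,-0.23,-0.23,-0.23,-0.23,-0.23,-0.23,-0.23,-0.23]' --fingers '[0.2,0.2,0.2,0.2,0.2,0.2,0.2,0.2,0.2,0.2]'

```text
time: 1.77
eef_pos: [0.5525, -0.1889, 0.231]
tcp_rot: [-0.47, -0.528, -0.47, 0.528]
contact_force: [1.3, -1.0, 0.1]
width: 0.0514
```

Emit:
drive_tool --pt "0 -4 0" --pt "0 -8 0" --pt "0 -10.7 0" --pt "0 -10.7 0" --pt "0 -10.7 0" --spin '[0,0,0,0,0]' --fingers '[0.2,0.2,0.2,0.2,0.2]'

```text
time: 2.18
eef_pos: [0.552, -0.2961, 0.2305]
tcp_rot: [-0.469, -0.529, -0.469, 0.529]
contact_force: [0.7, 0.4, -0.5]
width: 0.0513
```

Emit:
drive_tool --pt "1 -3 0" --pt "1.8 -5.1 0" --pt "1.8 -5.1 -4" --pt "1.8 -5.1 -8" --pt "1.8 -5.1 -12" --pt "1.8 -5.1 -15" --pt "1.8 -5.1 -18" --pt "1.8 -5.1 -20" --pt "1.8 -5.1 -21.5" --pt "1.8 -5.1 -21.5" --spin '[0,0,0,0,0,0,0,0,0,0]' --fingers '[0.2,0.2,0.2,0.2,0.2,0.2,0.2,0.2,0.2,0.2]'

```text
time: 3.02
eef_pos: [0.5697, -0.3414, 0.0124]
tcp_rot: [-0.468, -0.527, -0.473, 0.528]
contact_force: [-0.4, 0.9, -0.2]
width: 0.0516
```

Run:
```python
from fit import *
s=env.state(); print(s["eef_pos"],s["contact_force"],s["tcp_rot"])
i=vision.grab_frame("top"); j=vision.grab_frame("scene")
cv2.imwrite("pics/app.png",np.vstack([cv2.resize(i[120:330,240:560],None,fx=1.4,fy=1.4),cv2.resize(j[100:300,100:420],None,fx=1.4,fy=1.4)]))
```

```text
[ 0.56974609 -0.34142295  0.0123949 ] [-0.39989876  0.85436154 -0.18573977] [-0.46828706 -0.52730005 -0.47323284  0.52793235]
```

View pics/app.png

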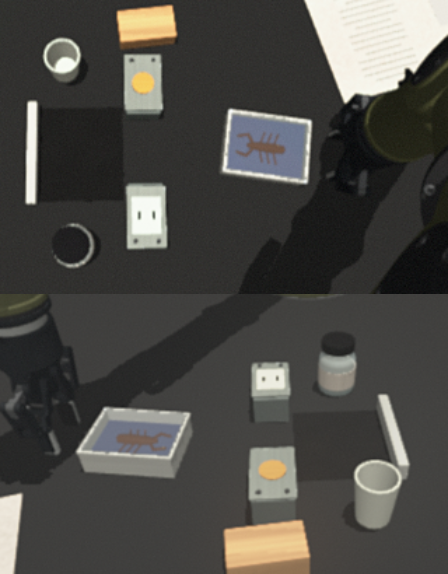

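The hand is behind the pan's rear end, centred, with clear bench between. I'll close up slowly until the fingers touch.

Emit:
drive_tool --pt "0.1 1 0" --pt "0.3 2 0" --pt "0.3 2.3 0" --pt "0.3 2.3 0" --pt "0.3 2.3 0" --spin '[0,0,0,0,0]' --fingers '[0.2,0.2,0.2,0.2,0.2]'

```text
time: 3.53
eef_pos: [0.5746, -0.3215, 0.0171]
tcp_rot: [0.471, 0.528, 0.47, -0.528]
contact_force: [-0.0, -1.1, 0.0]
width: 0.0512
```

Emit:
drive_tool --pt "0 0.2 0" --pt "0 0.4 0" --pt "0 0.6 0" --pt "0 0.8 0" --spin '[0,0,0,0]' --fingers '[0.2,0.2,0.2,0.2]'

```text
time: 3.87
eef_pos: [0.5739, -0.3141, 0.0162]
tcp_rot: [-0.47, -0.528, -0.47, 0.528]
contact_force: [-0.4, -0.7, -0.6]
width: 0.0513
```

```bash
cat > now.py <<'E'
from fit import *
import sys
from scipy.spatial.transform import Rotation as Ro
B=np.array([0.5728146,-0.06323628,1.61233805])
c=vision.get_calibration("top")
def look(p0,name=None):
    s=env.state(); img=vision.grab_frame("top"); p=p0
    for _ in range(2):
        h=proj(world(PAN[0],p),c); x0,y0=np.int32(h.min(0)-6); x1,y1=np.int32(h.max(0)+6)
        p,e=fit(img,PAN,p,c,(x0,y0,x1,y1))
    q=s["tcp_rot"]; y=Ro.from_quat([q[1],q[2],q[3],q[0]]).as_matrix()[:,1]; ty=np.arctan2(y[1],y[0])
    print("t",s["time"],"tcp",s["eef_pos"].round(4),"toolyaw",round(ty,3),"F",s["contact_force"].round(1),"pan",p.round(4),"err",round(e,1))
    pb=inbay(p,B);tb=inbay([*s["eef_pos"][:2],ty+np.pi/2],B); print("pan bay",pb.round(4),"tool bay",tb.round(4),"tool in pan",inbay([*s["eef_pos"][:2],ty+np.pi/2],p).round(4))
    np.save("pan.npy",p)
    if name: overlay(img,[(BAY,B),(PAN,p)],c,name,(240,110,480,310),3)
    return pb,tb,p,s,ty
E
python3 -c "
from now import *
look(np.array([0.5826,-0.2425,1.4545]))"
```

```text
t 3.8667 tcp [ 0.5739 -0.3141  0.0162] toolyaw -0.116 F [-0.4 -0.7 -0.6] pan [ 0.5827 -0.2418  1.4491] err 27.7
pan bay [-0.1788 -0.0024 -0.1633] tool bay [-0.2507  0.0093 -0.158 ] tool in pan [-0.0728 -0.0001  0.0053]
```

```bash
cat > plan.py <<'E'
from now import *
def plan(pb,tb,ty,xend,L1f,n,dc=.071,yt=0.):
    # S-curve for the pan centre to (xend,yt), heading 0; tool rides dc behind
    L=xend-pb[0]; L1=L1f*L; L2=L-L1; a=pb[2]
    th=(yt-pb[1]-L1*a/2)/(L1/2+L2/2)
    s=np.linspace(0,L,n+1)[1:]
    hd=np.where(s<L1,a+(th-a)*s/L1,th*(1-(s-L1)/L2))
    yy=np.where(s<L1,pb[1]+a*s+(th-a)*s*s/2/L1,yt-th*(L-s)**2/2/L2)
    xx=pb[0]+s
    tx=xx-dc*np.cos(hd); tyb=yy-dc*np.sin(hd)
    d=np.c_[tx,tyb]-tb[:2]; cb,sb=np.cos(B[2]),np.sin(B[2])
    W=np.c_[cb*d[:,0]-sb*d[:,1],sb*d[:,0]+cb*d[:,1]]*100
    print("theta",th); 
    for w,h in zip(W,hd-tb[2]): print([round(float(w[0]),2),round(float(w[1]),2)],round(float(h),3))
E
python3 - <<'E'
from plan import *
pb=np.array([-.1788,-.0024,-.1633]);tb=np.array([-.2507,.0093,-.158])
plan(pb,tb,0,-.095,.62,24)
E
```

```text
theta 0.15852523627684964
[0.2, 0.52] 0.016
[0.38, 0.86] 0.038
[0.56, 1.2] 0.06
[0.73, 1.54] 0.081
[0.89, 1.89] 0.103
[1.05, 2.23] 0.124
[1.19, 2.59] 0.146
[1.33, 2.94] 0.168
[1.46, 3.3] 0.189
[1.59, 3.66] 0.211
[1.7, 4.02] 0.233
[1.81, 4.39] 0.254
[1.91, 4.76] 0.276
[2.0, 5.13] 0.297
[2.06, 5.5] 0.314
[1.87, 5.83] 0.297
[1.69, 6.15] 0.28
[1.51, 6.48] 0.262
[1.34, 6.81] 0.245
[1.18, 7.15] 0.228
[1.02, 7.48] 0.21
[0.86, 7.82] 0.193
[0.72, 8.16] 0.175
[0.58, 8.5] 0.158
```

Emit:
drive_tool --pt "0.2 0.52 -0.2" --pt "0.38 0.86 -0.4" --pt "0.56 1.2 -0.4" --pt "0.73 1.54 -0.4" --pt "0.89 1.89 -0.4" --pt "1.05 2.23 -0.4" --pt "1.19 2.59 -0.4" --pt "1.33 2.94 -0.4" --spin '[0.016,0.038,0.06,0.08,0.103,0.124,0.146,0.168]' --fingers '[0.2,0.2,0.2,0.2,0.2,0.2,0.2,0.2]'

```text
time: 4.58
eef_pos: [0.5881, -0.2868, 0.0129]
tcp_rot: [0.514, 0.486, 0.512, -0.487]
contact_force: [0.4, -5.9, 2.4]
width: 0.0514
```

```bash
python3 -c "
from plan import *
pb,tb,p,s,ty=look(np.array([0.583,-0.214,1.61]))
plan(pb,tb,ty,-.095,.4,16)"
```

```text
t 4.5833 tcp [ 0.5881 -0.2868  0.0129] toolyaw 0.053 F [ 0.4 -5.9  2.4] pan [ 0.583  -0.2173  1.6207] err 23.3
pan bay [-0.1543 -0.0038  0.0084] tool bay [-0.224  -0.006   0.0112] tool in pan [-0.0697 -0.0016  0.0028]
theta 0.1250666361613684
[-0.04, 0.24] 0.015
[0.06, 0.62] 0.034
[0.15, 1.0] 0.052
[0.24, 1.39] 0.07
[0.32, 1.77] 0.088
[0.39, 2.16] 0.107
[0.32, 2.53] 0.106
[0.18, 2.88] 0.093
[0.03, 3.24] 0.08
[-0.11, 3.6] 0.067
[-0.24, 3.95] 0.054
[-0.37, 4.32] 0.041
[-0.49, 4.68] 0.028
[-0.61, 5.04] 0.015
[-0.73, 5.4] 0.002
[-0.84, 5.77] -0.011
```

Tracking works: the pan is now square (0.008 rad) with y at -3.8 mm. I'll carry on with the S-curve.

Emit:
drive_tool --pt "0.12 0.37 0" --pt "0.22 0.75 0" --pt "0.31 1.13 0" --pt "0.4 1.52 0" --pt "0.48 1.9 0" --pt "0.55 2.29 0" --pt "0.48 2.66 0" --pt "0.34 3.01 0" --pt "0.19 3.37 0" --pt "0.05 3.73 0" --spin '[0.015,0.034,0.052,0.07,0.088,0.107,0.106,0.093,0.08,0.067]' --fingers '[0.2,0.2,0.2,0.2,0.2,0.2,0.2,0.2,0.2,0.2]'

```text
time: 5.47
eef_pos: [0.5885, -0.2492, 0.0129]
tcp_rot: [0.53, 0.469, 0.527, -0.47]
contact_force: [1.0, -5.5, 2.7]
width: 0.0512
```

```bash
python3 -c "
from plan import *
pb,tb,p,s,ty=look(np.array([0.58,-0.18,1.68]))
plan(pb,tb,ty,-.095,.3,8,.0697)"
```

```text
t 5.4667 tcp [ 0.5885 -0.2492  0.0129] toolyaw 0.118 F [ 1.  -5.5  2.7] pan [ 0.5787 -0.1803  1.686 ] err 27.5
pan bay [-0.1172 -0.0011  0.0736] tool bay [-0.1865 -0.008   0.0762] tool in pan [-0.0695 -0.0018  0.0026]
theta 0.07354193637757944
[-0.21, 0.24] -0.003
[-0.24, 0.52] -0.003
[-0.33, 0.79] -0.011
[-0.45, 1.06] -0.024
[-0.56, 1.33] -0.037
[-0.68, 1.6] -0.05
[-0.78, 1.87] -0.063
[-0.89, 2.14] -0.076
```

Emit:
drive_tool --pt "-0.03 0.26 0" --pt "-0.06 0.54 0" --pt "-0.15 0.81 0" --pt "-0.27 1.08 0" --pt "-0.38 1.35 0" --pt "-0.5 1.62 0" --pt "-0.6 1.89 0" --pt "-0.71 2.16 0" --pt "-0.71 2.16 0" --spin '[0,-0.003,-0.011,-0.024,-0.037,-0.05,-0.063,-0.077,-0.077]' --fingers '[0.2,0.2,0.2,0.2,0.2,0.2,0.2,0.2,0.2]'

```text
time: 6.27
eef_pos: [0.5811, -0.2269, 0.0128]
tcp_rot: [0.511, 0.489, 0.509, -0.49]
contact_force: [-0.4, -4.5, 4.0]
width: 0.0512
```

```bash
python3 -c "
from plan import *
pb,tb,p,s,ty=look(np.array([0.577,-0.158,1.612]),'pics/gate.png')
plan(pb,tb,ty,-.05,.5,8,.0697)"
```

```text
t 6.2667 tcp [ 0.5811 -0.2269  0.0128] toolyaw 0.041 F [-0.4 -4.5  4. ] pan [ 0.5768 -0.1573  1.6119] err 104.4
pan bay [-0.0941 -0.0001 -0.0004] tool bay [-0.1639 -0.0015 -0.0004] tool in pan [-0.0698 -0.0014 -0.    ]
theta 0.0031074371112215357
[-0.16, 0.55] 0.001
[-0.18, 1.1] 0.002
[-0.2, 1.66] 0.003
[-0.21, 2.21] 0.004
[-0.24, 2.76] 0.003
[-0.27, 3.31] 0.002
[-0.3, 3.86] 0.001
[-0.33, 4.41] 0.0
```

View pics/gate.png

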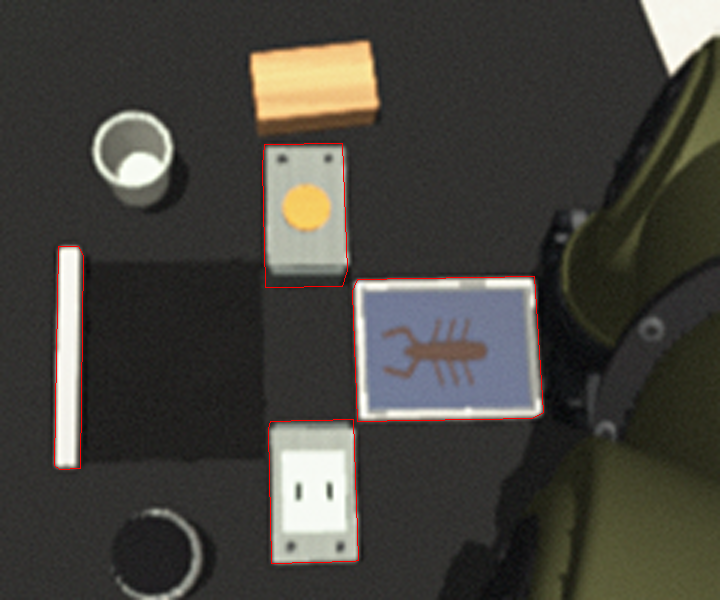

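The overlay shows the pan just before the mouth of the gap, square and centred (y -0.1 mm, yaw 0). I'll push straight in along bay +x and watch the force.

Emit:
drive_tool --pt "-0.02 0.45 0" --pt "-0.04 0.9 0" --pt "-0.06 1.35 0" --pt "-0.07 1.8 0" --pt "-0.09 2.25 0" --pt "-0.11 2.7 0" --pt "-0.13 3.15 0" --pt "-0.15 3.6 0" --pt "-0.17 4 0" --spin '[0,0,0,0,0,0,0,0,0]' --fingers '[0.2,0.2,0.2,0.2,0.2,0.2,0.2,0.2,0.2]'

```text
time: 7.07
eef_pos: [0.5795, -0.1872, 0.0127]
tcp_rot: [0.511, 0.489, 0.509, -0.49]
contact_force: [0.6, -6.4, 4.6]
width: 0.0511
```

```bash
python3 -c "
from plan import *
pb,tb,p,s,ty=look(np.array([0.5752,-0.117,1.612]),'pics/gate2.png')"
```

```text
t 7.0667 tcp [ 0.5795 -0.1872  0.0127] toolyaw 0.042 F [ 0.6 -6.4  4.6] pan [ 0.5747 -0.116   1.6232] err 382.8
pan bay [-0.0528  0.0003  0.0109] tool bay [-1.241e-01 -1.600e-03  1.000e-04] tool in pan [-0.0713 -0.0011 -0.0107]
```

View pics/gate2.png

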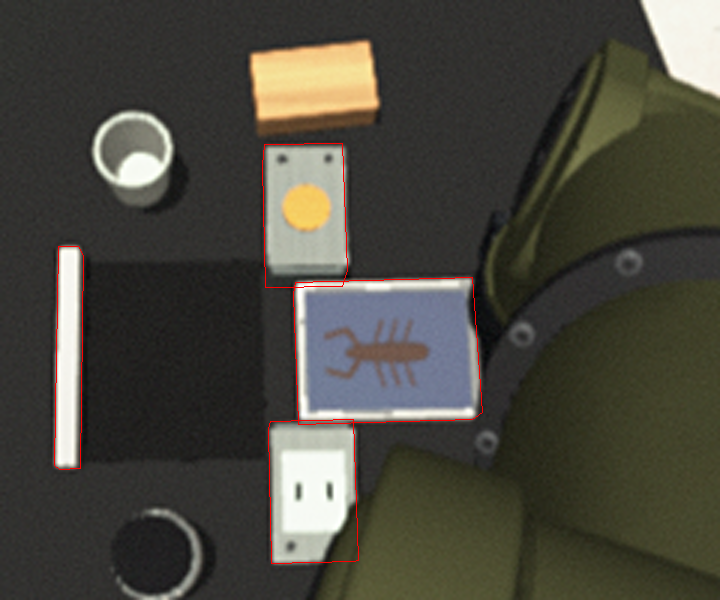

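The leading end is inside the gap, and the push force is still only sliding friction (about 6 N). The fit error is up because the boxes and arm now overlap the pan's window. I'll go on in two stages.

Emit:
drive_tool --pt "-0.02 0.5 0" --pt "-0.04 1 0" --pt "-0.06 1.5 0" --pt "-0.08 2 0" --pt "-0.1 2.5 0" --pt "-0.12 3 0" --pt "-0.14 3.5 0" --pt "-0.17 4 0" --pt "-0.19 4.5 0" --pt "-0.21 5 0" --spin '[0,0,0,0,0,0,0,0,0,0]' --fingers '[0.2,0.2,0.2,0.2,0.2,0.2,0.2,0.2,0.2,0.2]'

```text
time: 7.95
eef_pos: [0.5773, -0.1373, 0.0126]
tcp_rot: [0.511, 0.489, 0.51, -0.49]
contact_force: [-0.1, -6.8, 4.6]
width: 0.0509
```

```bash
python3 -c "
from plan import *
s=env.state();print(s['eef_pos'],s['contact_force'],s['wrist_torque'],inbay([*s['eef_pos'][:2],0],B))
p=np.array([*(B[:2]+.002*np.array([np.cos(B[2]),np.sin(B[2])])),B[2]])
i=vision.grab_frame('top');overlay(i,[(BAY,B),(PAN,p)],c,'pics/mid.png',(240,110,440,310),2)
j=vision.grab_frame('scene');cs=vision.get_calibration('scene');overlay(j,[(BAY,B),(PAN,p)],cs,'pics/mid2.png',(220,120,420,320),2)
cv2.imwrite('pics/mid3.png',np.hstack([cv2.imread('pics/mid.png'),cv2.imread('pics/mid2.png')]))"
```

```text
[ 0.57730598 -0.13725047  0.01263396] [-0.07873814 -6.78610219  4.6373273 ] [-1.25982535 -0.00517437 -0.01573997] [-7.41368600e-02 -1.41371153e-03 -1.61233805e+00]
```

View pics/mid3.png

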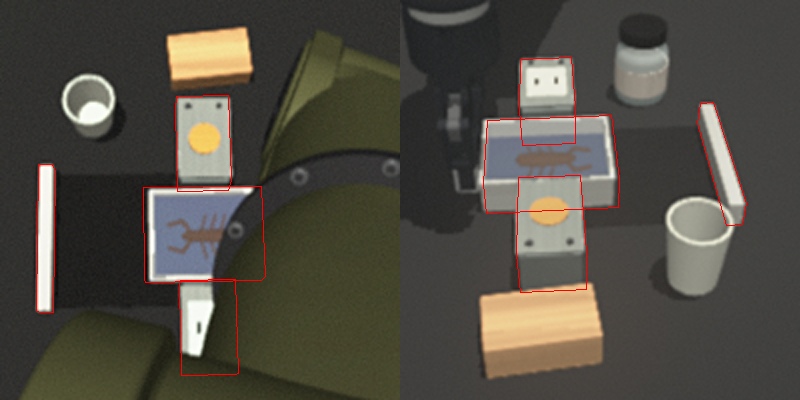

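Mid-gap, the pan is centred and flat between the boxes. I'll push on towards the rail.

Emit:
drive_tool --pt "-0.02 0.5 0" --pt "-0.04 1 0" --pt "-0.06 1.5 0" --pt "-0.08 2 0" --pt "-0.1 2.5 0" --pt "-0.12 3 0" --pt "-0.14 3.5 0" --pt "-0.17 4 0" --pt "-0.19 4.5 0" --pt "-0.21 5 0" --spin '[0,0,0,0,0,0,0,0,0,0]' --fingers '[0.2,0.2,0.2,0.2,0.2,0.2,0.2,0.2,0.2,0.2]'

```text
time: 8.88
eef_pos: [0.575, -0.087, 0.0124]
tcp_rot: [0.511, 0.489, 0.51, -0.49]
contact_force: [0.3, -5.8, 3.5]
width: 0.0513
```

Emit:
drive_tool --pt "-0.02 0.5 0" --pt "-0.04 1 0" --pt "-0.06 1.5 0" --pt "-0.08 2 0" --pt "-0.1 2.5 0" --pt "-0.12 3 0" --pt "-0.14 3.4 0" --pt "-0.16 3.8 0" --pt "-0.17 4.1 0" --pt "-0.18 4.4 0" --spin '[0,0,0,0,0,0,0,0,0,0]' --fingers '[0.2,0.2,0.2,0.2,0.2,0.2,0.2,0.2,0.2,0.2]'

```text
time: 9.72
eef_pos: [0.5731, -0.0431, 0.0124]
tcp_rot: [0.511, 0.489, 0.51, -0.49]
contact_force: [0.7, -6.2, 5.3]
width: 0.0514
```

```bash
python3 -c "
from plan import *
s=env.state();tb=inbay([*s['eef_pos'][:2],0],B);print(s['eef_pos'],s['contact_force'],s['wrist_torque'],tb)
p=np.array([*(B[:2]+(tb[0]+.0697)*np.array([np.cos(B[2]),np.sin(B[2])])),B[2]])
i=vision.grab_frame('top');overlay(i,[(BAY,B),(PAN,p)],c,'pics/e.png',(240,110,440,310),2)
j=vision.grab_frame('scene');cs=vision.get_calibration('scene');overlay(j,[(BAY,B),(PAN,p)],cs,'pics/e2.png',(220,120,420,320),2)
cv2.imwrite('pics/e3.png',np.hstack([cv2.imread('pics/e.png'),cv2.imread('pics/e2.png')]))"
```

```text
[ 0.5730644  -0.04306575  0.01240772] [ 0.70941823 -6.23834059  5.26986911] [-1.31507572 -0.00707191 -0.00474134] [ 2.01427567e-02 -1.08726117e-03 -1.61233805e+00]
```

View pics/e3.png

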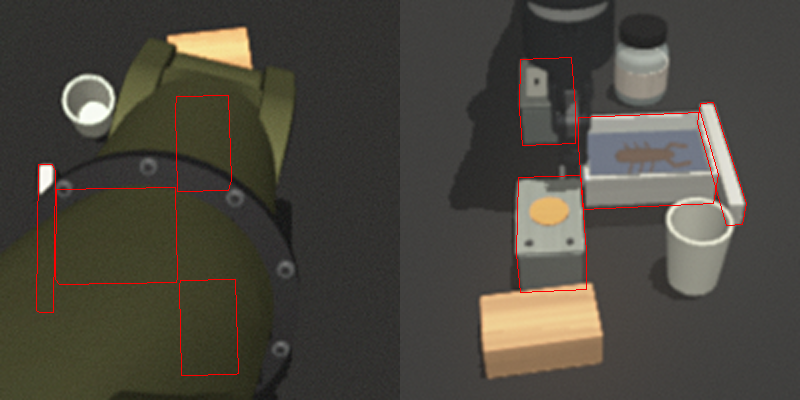

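The pan is square and about 6 mm short of the rail. I'll creep forward until the force rises.

Emit:
drive_tool --pt "0 0.15 0" --pt "-0.01 0.3 0" --pt "-0.02 0.45 0" --spin '[0,0,0]' --fingers '[0.2,0.2,0.2]'

```text
time: 10.07
eef_pos: [0.5728, -0.0386, 0.0124]
tcp_rot: [0.51, 0.489, 0.51, -0.49]
contact_force: [1.2, -6.2, 4.5]
width: 0.0511
```

Emit:
drive_tool --pt "0 0.1 0" --pt "0 0.15 0" --spin '[0,0]' --fingers '[0.2,0.2]'

```text
time: 10.23
eef_pos: [0.5728, -0.0383, 0.0124]
tcp_rot: [0.511, 0.489, 0.509, -0.49]
contact_force: [0.5, -10.4, 3.3]
width: 0.0513
```

Emit:
drive_tool --pt "0 0.1 0" --pt "0 0.15 0" --spin '[0,0]' --fingers '[0.2,0.2]'

```text
time: 10.4
eef_pos: [0.5727, -0.0383, 0.0124]
tcp_rot: [0.511, 0.489, 0.509, -0.491]
contact_force: [0.5, -13.3, 3.5]
width: 0.0511
```

The force is up to 13 N with no further movement, so the pan is seated on the rail. I'll back the hand straight off, then lift.

Emit:
drive_tool --pt "0.02 -0.5 0" --pt "0.06 -1.5 0" --pt "0.1 -2.5 0" --pt "0.12 -3 0" --pt "0.12 -3 3" --pt "0.12 -3 6" --pt "0.12 -3 10" --pt "0.12 -3 14" --pt "0.12 -3 18" --pt "0.12 -3 20" --spin '[0,0,0,0,0,0,0,0,0,0]' --fingers '[0.2,0.2,0.2,0.2,0.2,0.2,0.2,0.2,0.2,0.2]'

```text
time: 11.23
eef_pos: [0.5753, -0.0649, 0.2172]
tcp_rot: [0.512, 0.491, 0.509, -0.488]
contact_force: [0.1, -0.3, -0.6]
width: 0.0513
```

Emit:
drive_tool --pt "0 -4 0" --pt "0 -8 0" --pt "0 -12 0" --pt "0 -16 0" --pt "0 -20 0" --pt "0 -24 0" --pt "0 -28 0" --pt "0 -32 0" --pt "0 -32 0" --pt "0 -32 0" --spin '[0,0,0,0,0,0,0,0,0,0]' --fingers '[0.2,0.2,0.2,0.2,0.2,0.2,0.2,0.2,0.2,0.2]'

```text
time: 12.07
eef_pos: [0.5721, -0.3878, 0.2113]
tcp_rot: [0.509, 0.49, 0.509, -0.491]
contact_force: [0.3, 0.4, 0.4]
width: 0.0511
```

```bash
python3 -c "
from plan import *
h=B[:2]+.096*np.array([np.cos(B[2]),np.sin(B[2])])
# joint silhouette: pan with rail and boxes fixed
img=vision.grab_frame('top'); cv2.imwrite('pics/end_raw.png',img)
a=cv2.imread('pics/top0.png')
for n,(x0,y0,x1,y1) in dict(jar=(270,275,315,318),beaker=(265,142,305,185),slide=(318,120,372,158)).items():
    print(n,'mean abs diff',cv2.absdiff(img,a)[y0:y1,x0:x1].mean().round(2))
F=1-render(BAY,B,c,img.shape); 
m=np.clip((img.max(2)-48.)/50,0,1);m=cv2.morphologyEx((m*255).astype(np.uint8),cv2.MORPH_CLOSE,np.ones((3,3)))/255.
pts=proj(world(PAN[0],[*h,B[2]]),c);x0,y0=np.int32(pts.min(0)-5);x1,y1=np.int32(pts.max(0)+5)
f=lambda d:(((render(PAN,np.array([*h,B[2]])+d*[.01,.01,.1],c,img.shape)-m)*F)[y0:y1,x0:x1]**2).sum()
r=minimize(f,np.zeros(3),method='Nelder-Mead',options=dict(initial_simplex=[[0,0,0],[.8,0,0],[0,.8,0],[0,0,.8]]))
p=np.array([*h,B[2]])+r.x*[.01,.01,.1]; print('pan bay',inbay(p,B),r.fun,env.state()['contact_force'])
overlay(img,[(BAY,B),(PAN,p)],c,'pics/end.png',(240,110,480,310),3)"
```

```text
jar mean abs diff 2.53
beaker mean abs diff 2.21
slide mean abs diff 2.01
pan bay [0.09390962 0.0007374  0.00063993] 6.422604657215654 [ 0.83036069  0.44136142 -0.06737497]
```

View pics/end.png

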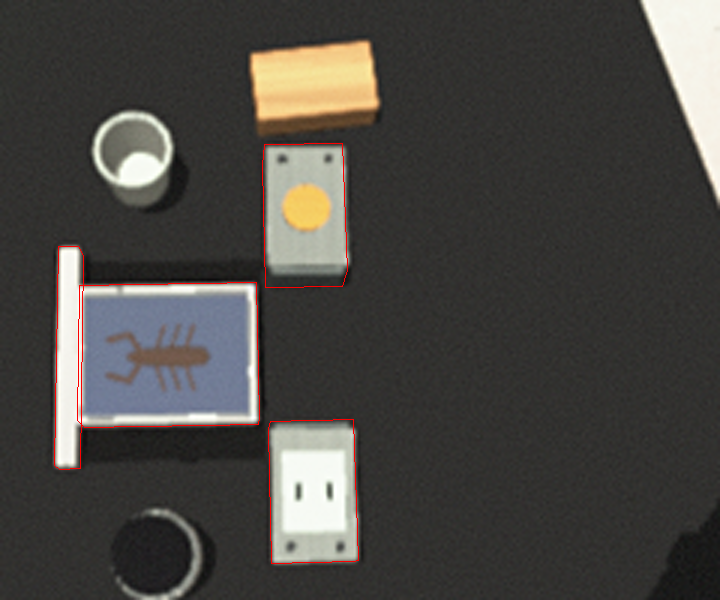

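The pan sits square against the rail, the bystanders haven't moved, and the hand is clear.

```bash
python3 -c "
from station import env
print(env.finish_job())"
```

```text
the job is handed in; nothing more can be done
None
```

I pushed the pan from behind with two half-open fingers. An S-shaped push squared and centred it, then it went straight through the gap and up against the stop rail. I backed the hand off, lifted it clear and handed the job in at about 12 s. `finish_job()` gives no verdict, so these are my own last checks:

- **At the rail:** the push force rose from about 6 N to 13 N and the hand stopped moving forward.
- **Pan pose:** the final top-camera fit puts the pan at bay x = 93.9 mm, y = +0.7 mm, yaw 0.001 rad. That is about 2 mm short of the nominal 96 mm, within the camera's accuracy and inside the 88–100 mm limits.
- **Bystanders:** the jar, beaker and slide box look the same in the final top picture as at the start, with only noise-level differences.
- **Hand:** it stands about 0.2 m up, well away from everything, with near-zero contact force.

**Less certain:** with the pan in the gap, its numeric fit became unreliable because the boxes and arm overlapped it. I judged that stage from picture overlays and the steady 6–7 N push force, and they showed no sign of jamming or tipping.

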